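Release the locked slide and push the mould tray home

TASK

Both slide-out trays are locked out at full extension. On the tray that holds the plaster mould half, press the release lever down and, holding it down, push the tray in until it is fully home with the mould still lying in it; then let the lever spring up. Leave the other tray, with the tin of caps, locked out as it is.

Things in the scene. Friction and masses are not known exactly. Their poses are not given: they have to be found in the camera images.
- mould_pad (a point): Centre of the top face of the release lever's thumb pad on the mould's tray: a dark ribbed tab 40 mm long (x) x 22 mm wide x 4 mm thick, before the grey front panel's left end (seen from the front), 44 to 72 mm above the bench while up. x: direction that pushes the tray home; y: left; z: up (x, z tip with the pad, 0.2 rad at most). The panel's front face is 20 mm ahead (+x) of this point.
- mould_lever (a joint): Angle of that lever, rad: 0 up (its hook blocks the tray), 0.2 fully pressed. Pivot 50 mm ahead (+x) of the pad's centre, which goes down 10 mm over the full stroke; the hook is clear from about 0.12 (6 mm). A spring lifts it: 2.5 N at the pad to start, 6.5 N fully down. Keep it pressed for the first 16 mm of the tray's way; after that it may come up.
- mould_tray (a joint): Travel of the tray that holds the plaster mould half, m: 0 locked out, 0.080 fully home (front panel against the housing). About 2 N of friction, no spring; the lever travels with it. Panel 130 mm wide, top edge 17 mm above the raised pad, lever's middle line 12 mm from its left end. The housing behind: 130 mm wide, 105 mm deep, 60 mm high, on a 2 to 30 mm high wooden plinth.
- mould_tray_floor (a point): Centre of the inner floor of that tray (89 x 90 mm inside, walls 22 mm high, floor 28 mm below the raised pad's top); x axis in the direction in which it is pushed home. It moves with the tray.
- plaster_half_mid (a point): Centre of the plaster mould half, a whitish slab 73 x 84 x 22 mm, lying loose in that tray; z up.
- tin_tray (a joint): Travel of the other tray, which holds the round open tin of caps (70 mm wide, 32 mm high), in m: 0 locked out, 0.080 home. The two units are alike; either may stand on either side of the bench.

How it is judged:
On the way:
1. the release lever of the mould's tray is pressed (value of joint mould_lever above 0.1 rad), for 0.05 s.
At the end, for the whole second after the job is handed in: The tray with the plaster mould half is home (within 10 mm of the end of its slide), its lever is up again (within 0.05 rad), the mould half lies flat (within 10 degrees) in the tray within 25 mm of its middle, and the tray with the tin is still locked out (within 10 mm) (value of joint mould_tray above 0.07 m and value of joint mould_lever below 0.05 rad and horizontal distance between plaster_half_mid and mould_tray_floor below 0.025 m and angle between plaster_half_mid's own z axis and vertical below 0.17 rad and value of joint tin_tray below 0.01 m); the robot touches nothing.
It fails at once if the tray with the tin of caps is pushed in (value of joint tin_tray above 0.02 m).
It also fails if it takes over 32 s, if anything falls off the work surface, if the arm or the gripper's body presses on something with over 40 N, if the wrist force passes 120 N, or if a joint passes its speed limit or range.

ROBOT

A 6-joint arm with a two-finger parallel gripper is mounted at the origin on a cart in front of the work surface, level with it; the furniture and walls round the work are solid. World frame = base frame: x ahead of the robot, y to its left, z up, the work surface at z = 0. Lengths are in m, angles in rad, forces in N, time in s.
With the tool pointing down it reaches from about 0.425 to 1.125 m from the base axis. Payload 14.9 kg.
Tool frame: the origin (TCP) lies between the finger pads; the fingertips stand 25 mm ahead of it and the grasp point (between the pads) lies 6 mm ahead of it; z points along the fingers, y is the direction in which the jaws open and shut (so a half turn about z gives the same grasp; the last joint's range is limited). The gripper opens to 91 mm and grips with 3 to 60 N. Pads are 32 mm wide; open, the fingers measure 118 mm over their backs; the gripper's body (76 mm by 178 mm) begins 60 mm behind the grasp point.
Start: joints at [-1.258, 0.379, 1.734, -0, 1.028, -0.033], TCP at [0.237, -0.659, 0.239] pointing down, gripper open.
Joint ranges: [-2.77, 2.77], [-0.74, 2.19], [0, 2.66], [-1.06, 4.2], [0.31, 2.87], [-3.08, 3.08]. Speed limits (rad/s): [1.89, 1.89, 2.39, 3.14, 3.14, 3.14].

INTERFACE

Orientations are given as a rotation vector (axis times angle).
In Python, from workcell import env, imaging, ticket gives the robot as it stands. The module is installed in compiled form; this text tells all that it offers.
- The arm moves only by the tool servo_tool, never from a script. Its argument "commands" is a list of rows, each a list of 3 entries, a list of its own where there are three numbers: the shift along the world's x, y, z in mm, then the turn, a rotation vector about the world's x, y, z in rad, then the finger opening in mm, from 0 to 91.2. A call has 1 to 5 rows; each row is the pose to reach, as a shift and turn from the pose commanded when the call began; what a row does not reach only later rows make up. A row lasts 1/12 s, in which the tool goes at most 41.7 mm and 7.16 degrees, less where a joint would pass 70% of its speed; a pose out of reach is approached as far as the arm can. A call with a gripper value outside its range is refused whole. The fingers move at their own pace and stop on an object; the grip force is fixed at half the most. Time passes only in rows, so rows that repeat a pose let the fingers close. It gives the time, the measured TCP pose, the force and the opening at its end, in the units of the state.
- env.observe(): the state, without advancing time (a new reading comes with each control period).
- imaging.grab_frame(name): name is "scene" or "top" or "wrist"; returns a dict with "frame" (384x512x3 uint8, red, green, blue), "z_map" (384x512 float32, m along the optical axis (not along the pixel's ray), 0 where there is no reading), "mtx" (3x3 intrinsics, pixels), "T" (4x4, takes a point from camera to world coordinates). Camera axes: x right, y down, z forward; pixel columns grow to the right and rows downward; lengths in m; the calibration is good to about 2 mm. A picture is of the moment at which its call begins.
- ticket.hand_in(): hands the job in, once; it reports no verdict.
The state is a dict: "time": time; "joint_positions": joint angles; "qd": joint speeds; "joint_efforts": joint torques, N m; "tcp_pos": TCP position; "ee_rot": TCP orientation; "force": force on the tool from outside, world axes, zero at the start; "ft_torque": the same for the moment, N m; "opening": finger opening in m.
Only numpy, scipy, OpenCV 4.12 (cv2) and the standard library are available. Lean on these libraries where they do the work, as an engineer would, in place of code of your own. Each camera call takes 0.05 s, during which the arm holds its last target.

## Working session

There is one attempt and no reset: what is moved stays moved. The work goes in short steps, Python scripts to look and compute and a tool call to move; the robot and the scene stay as the last step left them, time stands still between calls to the robot, and variables do not carry over. Pictures are saved under pics/ and viewed, and the job is handed in when it is done.

Besides the shell and the picture viewer there is one more tool, called after "Call:" by a JSON object that holds its "api" and its "payload", one argument or row to a line. servo_tool: Moves the arm, as the interface text tells. Its arguments: {"type":"object","properties":{"commands":{"type":"array"}},"required":["commands"]}

```bash
mkdir -p pics
cat > h.py <<'E'
import numpy as np, cv2
from workcell import env, imaging, ticket
def grab(n,tag):
    d=imaging.grab_frame(n); cv2.imwrite(f'pics/{tag}.png',cv2.cvtColor(d['frame'],cv2.COLOR_RGB2BGR)); np.savez(f'{tag}.npz',**d); return d
def pt(d,u,v):
    z=d['z_map'][int(v),int(u)]; p=np.linalg.inv(d['mtx'])@[u,v,1]*z
    return d['T'][:3,:3]@p+d['T'][:3,3]
def plane(d,u,v,h):
    r=d['T'][:3,:3]@np.linalg.inv(d['mtx'])@[u,v,1]; o=d['T'][:3,3]
    return o+r*(h-o[2])/r[2]
E
python3 - <<'E'
from h import *
np.set_printoptions(precision=4,suppress=True)
print(env.observe())
for n in ['scene','top','wrist']:
    d=grab(n,n+'1'); print(n,d['mtx'],d['T'])
E
```

```text
{'time': 0.0, 'joint_positions': array([-1.2583,  0.3794,  1.7348,  0.    ,  1.0285, -0.0333]), 'qd': array([ 0.0021, -0.0008, -0.0014, -0.0006,  0.001 , -0.0005]), 'joint_efforts': array([ -0.0003, -76.3723, -43.4373,   0.0651,   0.0424,  -0.0001]), 'tcp_pos': array([ 0.2371, -0.6582,  0.2383]), 'ee_rot': array([-3.0937, -0.5403,  0.0002]), 'force': array([0.3451, 0.1991, 0.6382]), 'ft_torque': array([-0.0523, -0.037 , -0.032 ]), 'opening': 0.09119949233395318}
scene [[362.417    0.     261.6976]
 [  0.     362.417  195.9729]
 [  0.       0.       1.    ]] [[-0.8749 -0.3052  0.3761  0.0365]
 [-0.4838  0.514  -0.7083  0.863 ]
 [ 0.0228 -0.8016 -0.5974  0.7691]
 [ 0.      0.      0.      1.    ]]
top [[365.4662   0.     256.6184]
 [  0.     365.4662 189.1882]
 [  0.       0.       1.    ]] [[ 0.0166 -0.9943  0.1058  0.3548]
 [-0.9997 -0.0147  0.0188  0.0089]
 [-0.0171 -0.1061 -0.9942  1.2345]
 [ 0.      0.      0.      1.    ]]
wrist [[288.3097   0.     257.8153]
 [  0.     288.3097 196.1713]
 [  0.       0.       1.    ]] [[ 0.3388 -0.9104 -0.2375  0.3033]
 [-0.9409 -0.3278 -0.0854 -0.6349]
 [-0.0001  0.2524 -0.9676  0.3853]
 [ 0.      0.      0.      1.    ]]
```

View pics/scene1.png

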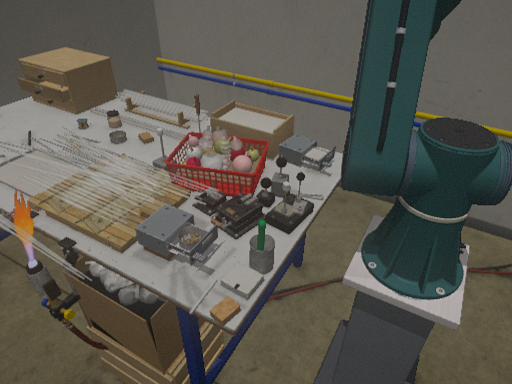

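View pics/top1.png

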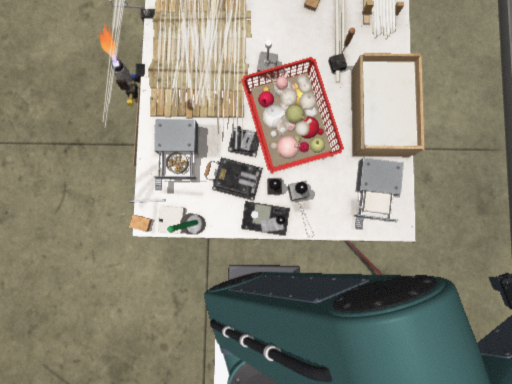

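View pics/wrist1.png

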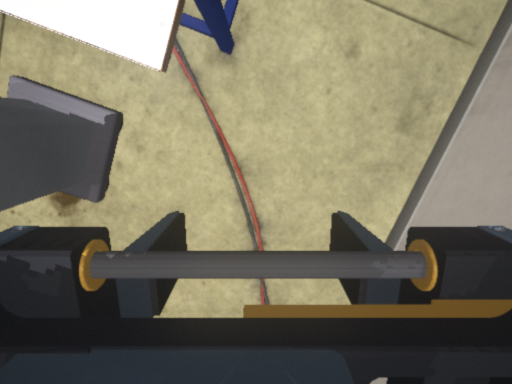

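Both pictures show the tin's unit on the left, at top (177,155). The mould's unit is on the right, with its housing at top (380,177) and its panel at about (375,220). The lever should be near (360,222), so I'll zoom in there.

Run:
```python
from h import *
np.set_printoptions(precision=4,suppress=True)
a=cv2.imread('pics/top1.png')[150:240,340:420]; b=cv2.imread('pics/scene1.png')[125:185,260:350]
a=cv2.resize(a,None,fx=6,fy=6,interpolation=cv2.INTER_CUBIC);b=cv2.resize(b,None,fx=6,fy=6,interpolation=cv2.INTER_CUBIC)
cv2.imwrite('pics/z1.png',a);cv2.imwrite('pics/z2.png',b)
d=dict(np.load('top1.npz'))
for u,v in [(360,222),(359,224),(356,224),(362,219),(375,220),(390,220),(380,177),(362,162),(402,162),(360,192),(400,194),(378,205),(340,200)]: print(u,v,pt(d,u,v))
```

```text
360 222 [ 0.3797 -0.3029  0.0496]
359 224 [ 0.3732 -0.2987  0.053 ]
356 224 [ 0.3731 -0.2893  0.0522]
362 219 [ 0.3894 -0.3092  0.0505]
375 220 [ 0.3883 -0.366  -0.0001]
390 220 [ 0.3876 -0.3976  0.0533]
380 177 [ 0.5239 -0.3635  0.0684]
362 162 [ 0.5732 -0.3087  0.0615]
402 162 [ 0.587  -0.462  -0.0032]
360 192 [ 0.4771 -0.3054  0.045 ]
400 194 [ 0.4703 -0.4261  0.0675]
378 205 [ 0.4358 -0.3634  0.0434]
340 200 [ 0.4537 -0.2501 -0.0015]
```

View pics/z1.png

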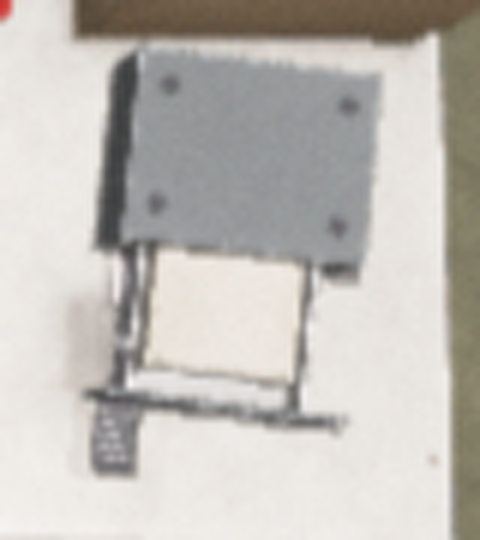

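View pics/z2.png

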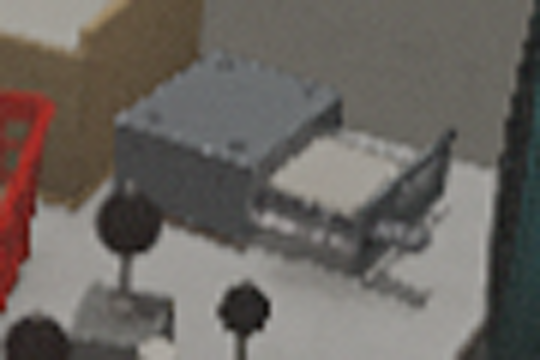

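The pad is near (0.375, -0.30, 0.05), and the push direction is roughly yaw -0.1. I'll move above it, turn the tool to match, and close the fingers.

Call:
{"api": "servo_tool", "payload": {
  "commands": [
    [[13, 36, 0], [0, 0, -0.09], 60],
    [[26, 72, 0], [0, 0, -0.18], 0],
    [[39, 108, 0], [0, 0, -0.27], 0],
    [[52, 144, 0], [0, 0, -0.36], 0],
    [[65, 180, 0], [0, 0, -0.445], 0]
  ]
}}

```text
time: 0.57
tcp_pos: [0.3024, -0.4767, 0.2387]
ee_rot: [-3.137, 0.164, 0.0]
force: [1.3, 0.0, 1.2]
opening: 0.0606
```

Call:
{"api": "servo_tool", "payload": {
  "commands": [
    [[13, 36, 0], [0, 0, 0], 0],
    [[26, 72, 0], [0, 0, 0], 0],
    [[39, 108, 0], [0, 0, 0], 0],
    [[52, 144, 0], [0, 0, 0], 0],
    [[60, 175, 0], [0, 0, 0], 0]
  ]
}}

```text
time: 0.98
tcp_pos: [0.3626, -0.3015, 0.2389]
ee_rot: [-3.138, 0.155, -0.0]
force: [0.2, -1.0, 1.1]
opening: 0.0272
```

Call:
{"api": "servo_tool", "payload": {
  "commands": [
    [[0, 0, 0], [0, 0, 0], 0],
    [[0, 0, 0], [0, 0, 0], 0],
    [[0, 0, 0], [0, 0, 0], 0]
  ]
}}

```text
time: 1.23
tcp_pos: [0.3624, -0.3039, 0.2391]
ee_rot: [3.137, -0.155, 0.0]
force: [-0.6, -0.6, 0.1]
opening: 0.0076
```

Run:
```python
from h import *
np.set_printoptions(precision=4,suppress=True)
print(env.observe())
d=grab('wrist','w2');grab('scene','s2'); print(d['T'])
```

```text
{'time': 1.2333, 'joint_positions': array([-0.7471,  0.0109,  2.1829, -0.0001,  0.9473,  0.9224]), 'qd': array([-0.0205,  0.0108, -0.0091,  0.0009,  0.0009, -0.0022]), 'joint_efforts': array([  1.8228, -42.8346, -40.0894,   0.0975,  -0.0008,   0.0551]), 'tcp_pos': array([ 0.3624, -0.3039,  0.2391]), 'ee_rot': array([ 3.1374, -0.1549,  0.0005]), 'force': array([-0.5717, -0.5844,  0.1048]), 'ft_torque': array([0.0246, 0.0057, 0.0184]), 'opening': 0.007583829926357853}
[[-0.0987 -0.963  -0.2506  0.4323]
 [-0.9951  0.0958  0.0239 -0.3115]
 [ 0.001   0.2518 -0.9678  0.3861]
 [ 0.      0.      0.      1.    ]]
```

View pics/w2.png

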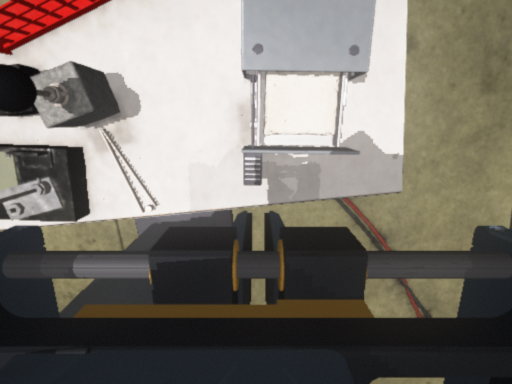

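The wrist view shows the ribbed pad at (252,168), the panel's top edge on row ~150 across columns 243–357, and the housing's front edge on row ~72. The tool is already almost square to the unit.

Run:
```python
from h import *
np.set_printoptions(precision=4,suppress=True)
d=dict(np.load('w2.npz')); t=dict(np.load('top1.npz')); s=dict(np.load('scene1.npz'))
a=cv2.imread('pics/w2.png')[60:200,225:385]; cv2.imwrite('pics/z3.png',cv2.resize(a,None,fx=5,fy=5,interpolation=cv2.INTER_CUBIC))
g=cv2.cvtColor(d['frame'],cv2.COLOR_RGB2GRAY)
m=(g[154:192,235:270]<110).astype(np.uint8)
n,l,st,c=cv2.connectedComponentsWithStats(m); print(st,c+[235,154])
for u,v in [(252,160),(252,168),(252,175),(252,182),(248,168),(258,168)]: print('wd',u,v,pt(d,u,v))
print('depth panel'); 
for u in (250,280,310,350):
  for v in (147,149,151,153): print(u,v,pt(d,u,v))
# two view triangulation of pad centre
def ray(d,u,v):
    r=d['T'][:3,:3]@np.linalg.inv(d['mtx'])@[u,v,1]; return d['T'][:3,3],r/np.linalg.norm(r)
def tri(R):
    A=np.zeros((3,3));b=np.zeros(3)
    for o,r in R:
        P=np.eye(3)-np.outer(r,r);A+=P;b+=P@o
    return np.linalg.solve(A,b)
print('tri',tri([ray(d,252.5,168.5),ray(t,359.2,223.3)]))
for u,v in [(243,73),(367,74),(245,30),(370,30)]: print('hous',pt(d,u,v), plane(d,u,v,.068))
```

```text
[[   0    0   35   38 1200]
 [  19    3    8   28  130]] [[251.3333 172.5925]
 [258.1538 171.6462]]
wd 252 160 [ 0.3895 -0.3008  0.0516]
wd 252 168 [ 0.3803 -0.2998  0.0524]
wd 252 175 [ 0.3721 -0.299   0.0526]
wd 252 182 [ 0.3637 -0.2981  0.0524]
wd 248 168 [ 0.3807 -0.2951  0.0519]
wd 258 168 [ 0.3797 -0.3068  0.0528]
depth panel
250 147 [ 0.4034 -0.2996  0.0379]
250 149 [ 0.4033 -0.3002  0.063 ]
250 151 [ 0.4017 -0.3001  0.0686]
250 153 [ 0.3994 -0.2999  0.0677]
280 147 [ 0.3994 -0.3356  0.0321]
280 149 [ 0.3996 -0.3337  0.0583]
280 151 [ 0.3986 -0.3327  0.0698]
280 153 [ 0.3963 -0.3326  0.0687]
310 147 [ 0.3951 -0.373   0.0256]
310 149 [ 0.3956 -0.3683  0.0524]
310 151 [ 0.3953 -0.3653  0.0696]
310 153 [ 0.393  -0.3654  0.0682]
350 147 [ 0.3873 -0.4298  0.0011]
350 149 [ 0.3902 -0.416   0.0459]
350 151 [ 0.3909 -0.409   0.0684]
350 153 [ 0.3889 -0.4085  0.07  ]
tri [ 0.377  -0.3009  0.044 ]
hous [ 0.4839 -0.3008  0.0512] [ 0.4813 -0.3014  0.068 ]
hous [ 0.4753 -0.4526  0.0008] [ 0.4678 -0.428   0.068 ]
hous [ 0.5202 -0.3078  0.0691] [ 0.5205 -0.3078  0.068 ]
hous [ 0.5078 -0.4303  0.07  ] [ 0.5083 -0.4311  0.068 ]
```

View pics/z3.png

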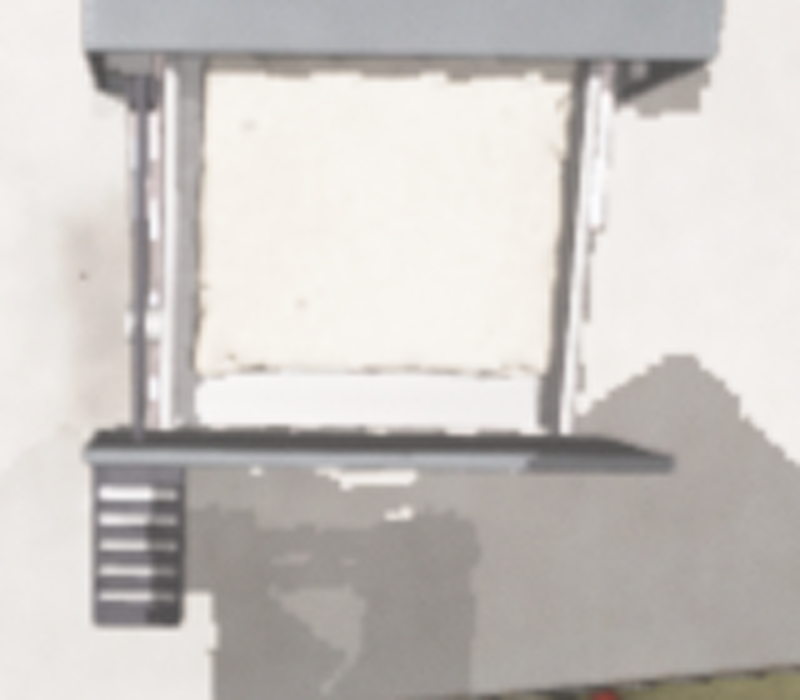

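Measured: pad centre (0.380, -0.3005, 0.052), panel front face at about x 0.399, panel top at z 0.069, push direction (0.995, -0.099). These agree with the text: the panel top is 17 mm above the pad and its face 20 mm ahead. Next I'll descend.

Call:
{"api": "servo_tool", "payload": {
  "commands": [
    [[17, 3, -30], [0, 0, 0], 0],
    [[17, 3, -65], [0, 0, 0], 0],
    [[17, 3, -100], [0, 0, 0], 0],
    [[17, 3, -130], [0, 0, 0], 0],
    [[17, 3, -153], [0, 0, 0], 0]
  ]
}}

```text
time: 1.75
tcp_pos: [0.3783, -0.3009, 0.0834]
ee_rot: [-3.136, 0.158, 0.002]
force: [-0.5, -0.5, -0.7]
opening: 0.0004
```

Call:
{"api": "servo_tool", "payload": {
  "commands": [
    [[0, 0, 0], [0, 0, 0], 0],
    [[0, 0, 0], [0, 0, 0], 0],
    [[0, 0, 0], [0, 0, 0], 0]
  ]
}}

```text
time: 2.0
tcp_pos: [0.3797, -0.3016, 0.087]
ee_rot: [3.137, -0.157, 0.001]
force: [-0.5, -0.4, -0.5]
opening: 0.0004
```

Run:
```python
from h import *
d=grab('wrist','w3');grab('scene','s3')
a=cv2.imread('pics/s3.png')[125:185,260:350];cv2.imwrite('pics/s3z.png',cv2.resize(a,None,fx=6,fy=6,interpolation=cv2.INTER_CUBIC))
```

```text
(no output)
```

View pics/w3.png

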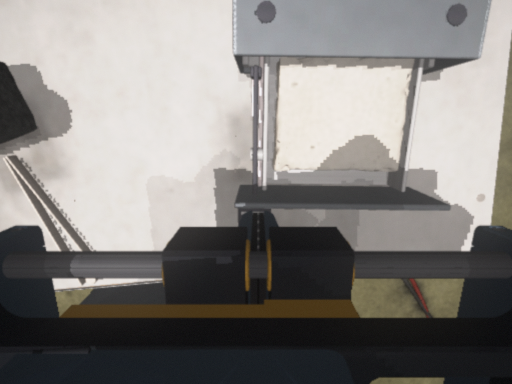

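View pics/s3z.png

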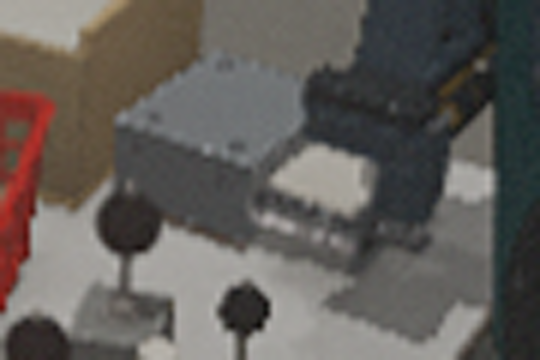

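The fingers at (257,225) sit over the pad, just before the panel (row ~195, left end at column 237). There is no contact yet. I'll press in small steps and watch the force.

Call:
{"api": "servo_tool", "payload": {
  "commands": [
    [[0, 0, -5], [0, 0, 0], 0],
    [[0, 0, -9], [0, 0, 0], 0],
    [[0, 0, -11], [0, 0, 0], 0],
    [[0, 0, -11], [0, 0, 0], 0]
  ]
}}

```text
time: 2.43
tcp_pos: [0.3793, -0.3007, 0.0748]
ee_rot: [3.137, -0.156, 0.0]
force: [-0.9, -0.8, 4.6]
opening: 0.0006
```

Call:
{"api": "servo_tool", "payload": {
  "commands": [
    [[0, 0, -2], [0, 0, 0], 0],
    [[0, 0, -3], [0, 0, 0], 0],
    [[0, 0, -3], [0, 0, 0], 0]
  ]
}}

```text
time: 2.68
tcp_pos: [0.3794, -0.3007, 0.0721]
ee_rot: [3.138, -0.156, 0.0]
force: [-2.5, -0.2, 7.3]
opening: 0.0006
```

Call:
{"api": "servo_tool", "payload": {
  "commands": [
    [[0, 0, -1.2], [0, 0, 0], 0],
    [[0, 0, -1.2], [0, 0, 0], 0]
  ]
}}

```text
time: 2.85
tcp_pos: [0.3795, -0.3008, 0.071]
ee_rot: [3.137, -0.156, 0.0]
force: [-2.7, -0.5, 7.4]
opening: 0.0001
```

Call:
{"api": "servo_tool", "payload": {
  "commands": [
    [[3, -0.3, 0], [0, 0, 0], 0],
    [[6, -0.6, 0], [0, 0, 0], 0],
    [[9, -0.9, 0], [0, 0, 0], 0],
    [[12, -1.2, 0], [0, 0, 0], 0],
    [[12, -1.2, 0], [0, 0, 0], 0]
  ]
}}

```text
time: 3.27
tcp_pos: [0.3921, -0.3022, 0.0712]
ee_rot: [3.137, -0.155, 0.001]
force: [0.6, -0.1, 6.4]
opening: 0.0002
```

Call:
{"api": "servo_tool", "payload": {
  "commands": [
    [[4, -0.4, 0], [0, 0, 0], 0],
    [[8, -0.8, 0], [0, 0, 0], 0],
    [[12, -1.2, 0], [0, 0, 0], 0],
    [[16, -1.6, 0], [0, 0, 0], 0],
    [[16, -1.6, 0], [0, 0, 0], 0]
  ]
}}

```text
time: 3.68
tcp_pos: [0.4084, -0.304, 0.0713]
ee_rot: [3.137, -0.156, 0.002]
force: [1.2, -1.3, 6.4]
opening: 0.0003
```

Run:
```python
from h import *
d=grab('wrist','w4');print(env.observe()['tcp_pos'],env.observe()['force'])
```

```text
[ 0.40830586 -0.30399658  0.0713336 ] [ 1.53216545 -0.59783821  5.87493783]
```

View pics/w4.png

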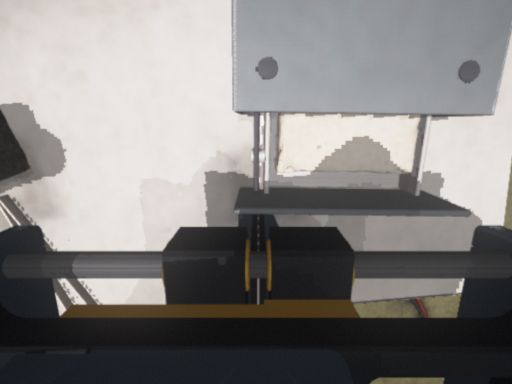

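The tray is moving with the fingers: the housing's front edge is now on row 112 and the mould is still in place. I'll keep pushing.

Call:
{"api": "servo_tool", "payload": {
  "commands": [
    [[5, -0.5, 0], [0, 0, 0], 0],
    [[10, -1, 0], [0, 0, 0], 0],
    [[15, -1.5, 0], [0, 0, 0], 0],
    [[20, -2, 0], [0, 0, 0], 0],
    [[24, -2.4, 0], [0, 0, 0], 0]
  ]
}}

```text
time: 4.15
tcp_pos: [0.432, -0.3065, 0.0713]
ee_rot: [3.137, -0.155, 0.002]
force: [-4.0, -3.3, 6.1]
opening: 0.0007
```

Call:
{"api": "servo_tool", "payload": {
  "commands": [
    [[5, -0.5, 0], [0, 0, 0], 0],
    [[10, -1, 0], [0, 0, 0], 0],
    [[15, -1.5, 0], [0, 0, 0], 0],
    [[19, -1.9, 0], [0, 0, 0], 0],
    [[22, -2.2, 0], [0, 0, 0], 0]
  ]
}}

```text
time: 4.57
tcp_pos: [0.4541, -0.3088, 0.0714]
ee_rot: [3.136, -0.155, 0.002]
force: [-3.4, -5.2, 7.4]
opening: 0.0003
```

Call:
{"api": "servo_tool", "payload": {
  "commands": [
    [[2, -0.2, 0], [0, 0, 0], 0],
    [[4, -0.4, 0], [0, 0, 0], 0],
    [[4, -0.4, 0], [0, 0, 0], 0]
  ]
}}

```text
time: 4.82
tcp_pos: [0.458, -0.3091, 0.0714]
ee_rot: [3.137, -0.155, 0.002]
force: [-1.9, -5.1, 6.4]
opening: 0.0005
```

Call:
{"api": "servo_tool", "payload": {
  "commands": [
    [[2, -0.1, 0], [0, 0, 0], 0],
    [[4, -0.2, 0], [0, 0, 0], 0],
    [[4, -0.2, 0], [0, 0, 0], 0]
  ]
}}

```text
time: 5.07
tcp_pos: [0.4609, -0.3085, 0.0709]
ee_rot: [-3.137, 0.155, 0.002]
force: [-6.8, -0.4, 9.9]
opening: 0.0003
```

Run:
```python
from h import *
d=grab('wrist','w5');print(env.observe()['tcp_pos'],env.observe()['force'])
```

```text
[ 0.46081803 -0.30851278  0.07089763] [-6.30619244 -0.35274492  9.43786014]
```

View pics/w5.png

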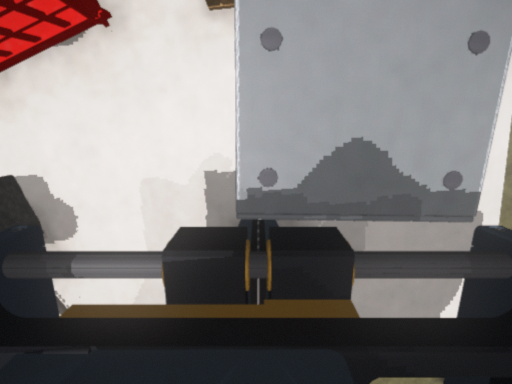

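The panel now merges with the housing's front edge (row ~215) and the push force is rising. I'll push a little more to confirm the stop.

Call:
{"api": "servo_tool", "payload": {
  "commands": [
    [[2, -0.2, 0], [0, 0, 0], 0],
    [[4, -0.4, 0], [0, 0, 0], 0],
    [[4, -0.4, 0], [0, 0, 0], 0]
  ]
}}

```text
time: 5.37
tcp_pos: [0.4624, -0.3084, 0.0707]
ee_rot: [-3.136, 0.154, 0.01]
force: [-27.5, -3.5, 23.7]
opening: 0.0004
```

That is a hard stop. I'll ease off the push, then lift straight up.

Call:
{"api": "servo_tool", "payload": {
  "commands": [
    [[-4, 0.4, 0], [0, 0, 0], 0],
    [[-4, 0.4, 4], [0, 0, 0], 0],
    [[-4, 0.4, 10], [0, 0, 0], 0],
    [[-4, 0.4, 25], [0, 0, 0], 0],
    [[-4, 0.4, 50], [0, 0, 0], 0]
  ]
}}

```text
time: 5.78
tcp_pos: [0.4603, -0.3077, 0.1198]
ee_rot: [-3.136, 0.155, 0.005]
force: [0.4, -0.4, -0.2]
opening: 0.0006
```

Call:
{"api": "servo_tool", "payload": {
  "commands": [
    [[-10, 0, 30], [0, 0, 0], 0],
    [[-30, 0, 60], [0, 0, 0], 0],
    [[-50, 0, 90], [0, 0, 0], 0],
    [[-70, 0, 110], [0, 0, 0], 0],
    [[-70, 0, 110], [0, 0, 0], 0]
  ]
}}

```text
time: 6.2
tcp_pos: [0.3904, -0.3093, 0.2348]
ee_rot: [3.135, -0.156, 0.006]
force: [0.3, -1.2, 0.9]
opening: 0.0001
```

Run:
```python
from h import *
np.set_printoptions(precision=4,suppress=True)
d=grab('wrist','w6');grab('scene','s6');t=grab('top','t6');o=env.observe();print(o['tcp_pos'],o['force'])
a=cv2.imread('pics/w6.png')[20:220,180:400];b=cv2.imread('pics/s6.png')[125:265,130:350]
cv2.imwrite('pics/z6.png',np.hstack([cv2.resize(a,(440,400)),cv2.resize(b,(360,400))]))
np.save('w6.npy',d['frame'])
```

```text
[ 0.3915 -0.3086  0.2307] [ 0.1396 -0.4887 -0.1115]
```

View pics/w6.png

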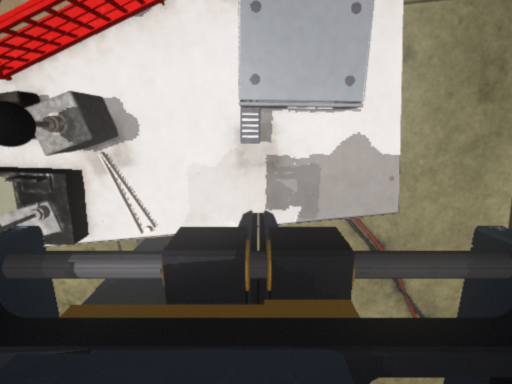

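View pics/s6.png

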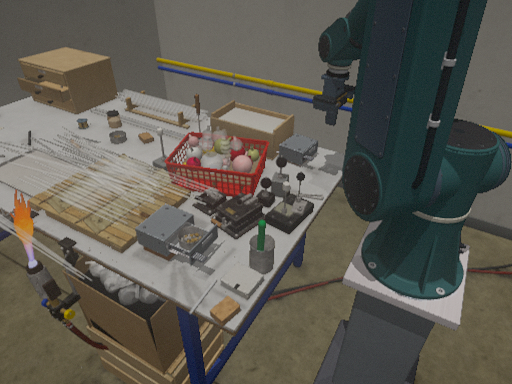

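View pics/t6.png

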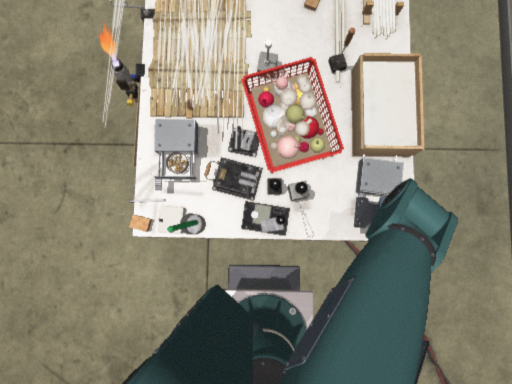

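The tray is shut against the housing: the wrist view has the panel at row ~104 and the pad at (250,125). The tin's tray is still out at top (178,170). Last, a check of the pad's height and travel.

Run:
```python
from h import *
np.set_printoptions(precision=4,suppress=True)
d=dict(np.load('w6.npz'))
for u,v in [(250,113),(250,125),(250,138),(300,104),(300,106)]: print(pt(d,u,v))
a,b=[cv2.imread(f'pics/{n}.png')[110:200,145:220].astype(int) for n in('top1','t6')]
print('tin unit diff', np.abs(a-b).mean(), np.abs(a-b).max())
```

```text
[ 0.4703 -0.31    0.052 ]
[ 0.4576 -0.3087  0.0521]
[ 0.4435 -0.3072  0.052 ]
[ 0.4735 -0.3628  0.0699]
[ 0.4716 -0.3631  0.0665]
tin unit diff 2.494271604938272 10
```

```bash
python3 -c "
from workcell import ticket;print(ticket.hand_in())"
```

```text
the job is handed in; nothing more can be done
None
```

I pressed the release lever on the mould's tray (the right-hand unit) with the closed fingertips. Holding it down, I pushed the tray in until it hit a hard stop at about 27 N. I then eased off, lifted clear and handed the job in at about 6.4 s; `hand_in()` gives no verdict.

**Last checks:**
- **Tray:** the pad moved about 78 mm, and the panel is against the housing.
- **Lever:** the pad is level at z = 0.052 m, the same height as before I pressed it, so the lever is up.
- **Tin tray:** its picture differs from the first one only by noise, so it is still locked out.
- **Robot:** it touches nothing; the last force reading was below 1 N.

**Not confirmed:** the closed housing hides the mould, so I couldn't see its final position. It lay flat in the last mid-push picture, and the push was slow and steady. I measured the lever only through height and force while pressing, about 0.15–0.18 rad.

**Disagreement:** a two-view measurement of the pad gave z = 0.044 m, against 0.052 m from the wrist depth map. I used the depth value. First contact, at about 0.051 m, agreed with it.

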